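# Clip a counting plate onto the light stage

### The arm

A 6-joint arm with a two-finger parallel gripper is mounted at the origin on a cart in front of the work surface, level with it; the furniture and walls round the work are solid. World frame = base frame: x ahead of the robot, y to its left, z up, the work surface at z = 0. Lengths are in mm, angles in degrees, forces in N, time in s.
With the tool pointing down it reaches from about 350 to 850 mm from the base axis. Payload 8.1 kg.
Tool frame: the origin (TCP) lies at the very end of the fingers, on their centre line; the grasp point (between the pads) lies 19 mm behind it; z points along the fingers, y is the line along which they close (so a half turn about z gives the same grasp; the last joint's range is limited). The gripper opens to 85 mm and grips with 20 to 120 N. Pads are 22 mm wide; open, the fingers measure 114 mm over their backs; the gripper's body (76 mm by 85 mm) begins 54 mm behind the grasp point. The pads swing forward as they close: fully open they stand 13 mm farther back than shut.
Start: joints at [-68.95, 7.471, 85.268, -0, 87.261, -4.893], TCP at [262.511, -539.531, 231.292] pointing down, gripper open.
Joint ranges: [-169.43, 169.43], [-51.17, 129.36], [1.28, 143.12], [-76.62, 256.62], [0, 156.53], [-152.29, 152.29]. Speed limits (degrees/s): [136.94, 136.94, 159.86, 180, 180, 180].

### API

Orientations are given as [roll, pitch, yaw] about the fixed x, y, z axes, in that order (R = Rz(yaw) Ry(pitch) Rx(roll)).
In Python, from bench import r gives the robot as it stands.
- The arm moves only by the shell command python3 -m jog 'ROWS' [FORCE]. ROWS is JSON, a list of rows, each a list of 7 numbers: the turn, a rotation vector about the tool's x, y, z in degrees, then the shift along the tool's x, y, z in mm, then the closure, from -1 (fully open) to 1 (shut), so that 0 is half open. A call has 1 to 5 rows; each row shifts and turns the commanded pose from where the row before left it, along the tool's axes as they then stand; what a row does not reach is not made up. A row lasts 1/10 s, in which the tool goes at most 50 mm and 8.59 degrees, less where a joint would pass 70% of its speed; a pose out of reach is approached as far as the arm can. A call is refused whole if a number of a shift passes 50 or a number of a turn 8.59, either way. A call with a gripper value outside its range is refused whole. The fingers move at their own pace and stop on an object; FORCE is the grip in N (left out, the last holds). Time passes only in rows, so rows that do not move let the fingers close. It gives the time, the measured TCP pose, the force, the opening and the grip force at its end, in the units of the state.
- r.sense(): the state, without advancing time (a new reading comes with each control period).
- r.snapshot(name): name is "scene" or "top" or "wrist"; returns a dict with "pixels" (384x512x3 uint8, red, green, blue), "fx", "fy", "cx", "cy" (pixels), "world_to_cam" (4x4, takes a point from world to camera coordinates); the wrist camera has in their place "hand_eye" (4x4, takes a point from camera to tool coordinates, whose origin is the TCP and whose axes are the flange's). Camera axes: x right, y up, looking along -z (the intrinsics and any distortion apply to the point x, -y, -z); pixel columns grow to the right and rows downward; lengths in mm; the calibration is good to about 2 mm. A picture is of the moment at which its call begins: read the wrist's pose just before it. There is no depth.
- r.hand_in(): hands the job in; it is judged then, once.
The state is a dict: "time": time; "joint_pos": joint angles; "qd": joint speeds; "joint_efforts": joint torques, N m; "tool_pos": TCP position; "tcp_rot": TCP orientation; "ft_force": force on the tool from outside, world axes, zero at the start; "wrist_torque": the same for the moment, N m; "finger_gap": finger opening in mm; "grip_force": force on a finger pad.
Only numpy, scipy, OpenCV 4.12 (cv2) and the standard library are available. Lean on these libraries where they do the work, as an engineer would, in place of code of your own. Each camera call takes 0.05 s, during which the arm holds its last target. There are 200 camera calls.

### The job

Get the white counting plate ready on the small light stage: lift the stage's spring clip until it stays up by itself, slide the plate in between the guide rails, smooth end first, until it sits fully home against the end stop and so presses in the lamp switch, without forcing it, and then lower the clip onto it so that it holds the plate down. Keep hold of the clip on its way down so that it does not snap onto the plate, and do not press it hard. Leave the seed dish, the tally counter and the hand lens where they are.

Things in the scene. Friction and masses are not known exactly. Their poses are not given: they have to be found in the camera images.
- stage: Small grey light stage with an aluminium deck, 144 x 104 mm, fixed to the worktop. Origin on the worktop; x points from its open front edge (x = -60 mm) to its rear (x = +84 mm), z up. On the deck (z = 18 mm) two steel guide rails, 8 mm thick and 7 mm high, run along x from -60 to +29 mm, y = 0 midway between them.
- channel_mouth (a point): Middle of the channel between the rails at the stage's front edge, on the deck (stage x = -60, y = 0, z = 18 mm). The channel is 41.5 mm wide, flaring to 49 mm over its first 12 mm; it is open at the front and above; the deck's front edge is bevelled by 2 mm. Axes as the stage's.
- lamp_switch (a joint): Travel (m) of the light brass switch pin in the face of the end stop: 0 out, about 0.004 when the plate is fully home on the stop's face. 0.1 N; friction keeps the plate there. The stop, a steel block 40 mm wide and 7 mm high, is firmly clamped in the channel where the last user left it, face anywhere from stage x = 0 to +20 mm: not reported, so see it or feel for it.
- clip (a joint): Angle of the spring clip, rad, about the stage's y axis: 0 shut with its foot on the bare deck (start), about 0.12 with its foot on the plate, 0.85 fully up. Over-centre spring: below 0.42 driven shut (6 N at the foot or tang), above 0.42 driven up to 0.85, where it stays (6 N to start it down). Let go in between, it snaps. Pinched by fingers that do not tilt along, it lags their arc by up to 0.15 rad.
- clip_hinge (a point): Centre of the clip's hinge pin, behind the end stop: stage x = +36, y = 0, z = 32 mm. The pin lies along the stage's y axis.
- clip_grip (a point): Middle of the black ribbed tang standing up from the clip's foot, the place to pinch the clip: 16 mm wide across stage y with flat sides, 6 mm thick, 23 mm tall; the steel strip under it is 14 mm wide. Clip at 0: 58.5 mm in front of and 24 mm above the hinge pin, 56 mm above the worktop. Rises on an arc of 63 mm radius about the pin, leaning back; turns with the clip.
- clip_foot (a point): Underside of the clip's round steel foot, 14 mm wide: 47 mm in front of and 14 mm below the hinge pin at 0; with the clip fully up about 38 mm above the deck.
- plate_center (a point): Centre (half-way up) of the loose white counting plate, 105 mm long in x, 40 mm wide in y, 6 mm thick, about 70 g, flat on the worktop at the start, with two ruled windows at the middle. Its x axis points to the smooth end (+52.5 mm); the end with five dark grip ribs is at -52.5 mm.
- plate_lead (a point): Middle of the end face of the plate's smooth end (the end that goes in first), half-way up.
- petri: Seed dish to leave alone: clear round dish with white kernels, 68 mm across and 14 mm high; origin under its centre.
- tally: Hand tally counter to leave alone, white, 80 x 52 x 20 mm; origin under its centre.
- lens: Hand lens to leave alone, 45 x 108 x 9 mm, flat on the worktop; origin under its centre.
Mind the look-alikes: they are no part of the job. Of the things like the stage, leave any that is purple; of the rest the larger one is meant. What is shaped like the part that bears plate_center but green is not meant.

How it is judged (in metres and radians):
On the way, in this order (a step that is already met when the one before it is completed fails the run):
1. the clip is up past its dead centre and stays up (value of joint clip above 0.7 rad and contact force between the fingers and clip below 0.2 N), for 0.2 s.
2. the plate lies in the channel, home against the stop, with the clip still up (value of joint lamp_switch above 0.0022 m and x of plate_lead in the frame of stage above -0.004 m and y of plate_lead in the frame of stage between -0.003 and 0.003 m and x of plate_center in the frame of stage below -0.03 m and z of plate_center in the frame of stage below 0.0235 m and angle between the x axis of plate_center and the x axis of stage, either way round below 0.06 rad and angle between plate_center's own z axis and vertical below 0.05 rad and value of joint clip above 0.6 rad), for 0.2 s.
At the end, for the whole second after the job is handed in: The plate lies flat and straight (0.06 rad) in the channel, smooth end home on the end stop (lamp switch in by more than 2.2 of its 4 mm); the clip is down with its foot on the plate (0.085 to 0.17 rad), pressing with more than 2 N; all is at rest (value of joint lamp_switch above 0.0022 m and x of plate_lead in the frame of stage above -0.004 m and y of plate_lead in the frame of stage between -0.003 and 0.003 m and x of plate_center in the frame of stage below -0.03 m and z of plate_center in the frame of stage below 0.0235 m and angle between the x axis of plate_center and the x axis of stage, either way round below 0.06 rad and angle between plate_center's own z axis and vertical below 0.05 rad and value of joint clip between 0.085 and 0.17 rad and contact force between clip and plate above 2 N and linear speed of plate below 0.01 m/s); the robot touches nothing.
It fails at once if the clip snaps down towards the plate: it falls faster than 2.5 rad/s while its foot is still more than about 5 mm above the plate (x of plate_lead in the frame of stage above -0.01 m and velocity of joint clip below -2.5 rad/s and value of joint clip above 0.22 rad).
It fails at once if the clip is pressed onto the plate with more than 40 N (contact force between clip and plate above 40 N).
It fails at once if with the clip up, the plate is forced against the stage or its end stop with more than 30 N (value of joint clip above 0.5 rad and contact force between plate and stage above 30 N).
It fails at once if the seed dish, the tally counter or the hand lens is shifted by more than 20 mm (distance of any of petri, tally, lens from where it was at the start of the episode above 0.02 m).
It also fails if it takes over 72 s, if anything falls off the work surface, if the arm or the gripper's body presses on something with over 40 N, if the wrist force passes 120 N, or if a joint passes its speed limit or range.

## Working session

There is one attempt and no reset: what is moved stays moved. The work goes in short steps, Python scripts to look and compute and a shell command to move; the robot and the scene stay as the last step left them, time stands still between calls to the robot, and variables do not carry over. Pictures are saved under pics/ and viewed, at most 10 in all, crops included, and the job is handed in when it is done.

```bash
ls; mkdir -p pics
cat > h.py <<'E'
import numpy as np, cv2
from bench import r
from scipy.spatial.transform import Rotation as R
def snap(n):
    s=r.sense(); d=r.snapshot(n); d['pixels']=np.asarray(d['pixels'])
    if n=='wrist':
        T=np.eye(4);T[:3,:3]=R.from_euler('xyz',s['tcp_rot'],degrees=True).as_matrix();T[:3,3]=s['tool_pos']
        d['c2w']=T@np.array(d['hand_eye'])
    else: d['c2w']=np.linalg.inv(np.array(d['world_to_cam']))
    return d
def ray(d,u,v):
    a=np.array([(u-d['cx'])/d['fx'],-(v-d['cy'])/d['fy'],-1.]); return d['c2w'][:3,3],d['c2w'][:3,:3]@a
def onz(d,u,v,z):
    o,a=ray(d,u,v); return o+a*(z-o[2])/a[2]
def proj(d,p):
    c=np.linalg.inv(d['c2w'])@np.append(p,1.); return d['cx']-d['fx']*c[0]/c[2], d['cy']+d['fy']*c[1]/c[2]
def save(d,f,box=None,scale=1):
    im=d['pixels'][:,:,::-1]
    if box: im=im[box[1]:box[3],box[0]:box[2]]
    cv2.imwrite('pics/'+f,cv2.resize(im,None,fx=scale,fy=scale,interpolation=cv2.INTER_CUBIC))
E
python3 - <<'E'
from h import *
import pickle
t=snap('top');s=snap('scene');pickle.dump((t,s),open('a.pkl','wb'))
save(t,'top.png',scale=1.56);save(s,'scene.png',scale=1.56)
print(r.sense()); print({k:v for k,v in t.items() if k!='pixels'})
E
```

```text
pics
{'time': 0.1, 'joint_pos': array([-6.89498709e+01,  7.51159668e+00,  8.53243712e+01,  2.35324811e-04,
        8.72632399e+01, -4.89410767e+00]), 'qd': array([ 0.05981954, -0.05949034, -0.12516893, -0.04074031, -0.02979176,
        0.01686731]), 'joint_efforts': array([ 5.88015337e-04, -5.70952356e+01, -5.01941872e+01, -1.75239893e-04,
        8.09932826e-03, -5.55631402e-05]), 'tool_pos': array([ 262.32349612, -539.0437998 ,  230.328086  ]), 'tcp_rot': array([-1.79901174e+02, -8.69803433e-03,  2.59442178e+01]), 'ft_force': array([0.22734313, 0.38322709, 0.05040133]), 'wrist_torque': array([-0.03265747, -0.0641731 ,  0.04999605]), 'grip_force': 0.0, 'finger_gap': 85.36347895777415}
{'fx': 383.423377269478, 'fy': 383.423377269478, 'cx': 255.0351229094961, 'cy': 195.09951887112754, 'world_to_cam': array([[-4.55736461e-03, -9.99532034e-01, -3.02480267e-02,
         2.56368092e+01],
       [ 9.96323884e-01, -7.12620192e-03,  8.53694000e-02,
        -5.39541277e+02],
       [-8.55450036e-02, -2.97477720e-02,  9.95890116e-01,
        -1.17504929e+03],
       [ 0.00000000e+00,  0.00000000e+00,  0.00000000e+00,
         1.00000000e+00]]), 'c2w': array([[-4.55736461e-03,  9.96323884e-01, -8.55450036e-02,
         4.37155101e+02],
       [-9.99532034e-01, -7.12620192e-03, -2.97477720e-02,
        -1.31751665e+01],
       [-3.02480267e-02,  8.53694000e-02,  9.95890116e-01,
         1.21705575e+03],
       [ 0.00000000e+00,  0.00000000e+00,  0.00000000e+00,
         1.00000000e+00]])}
```

View pics/top.png

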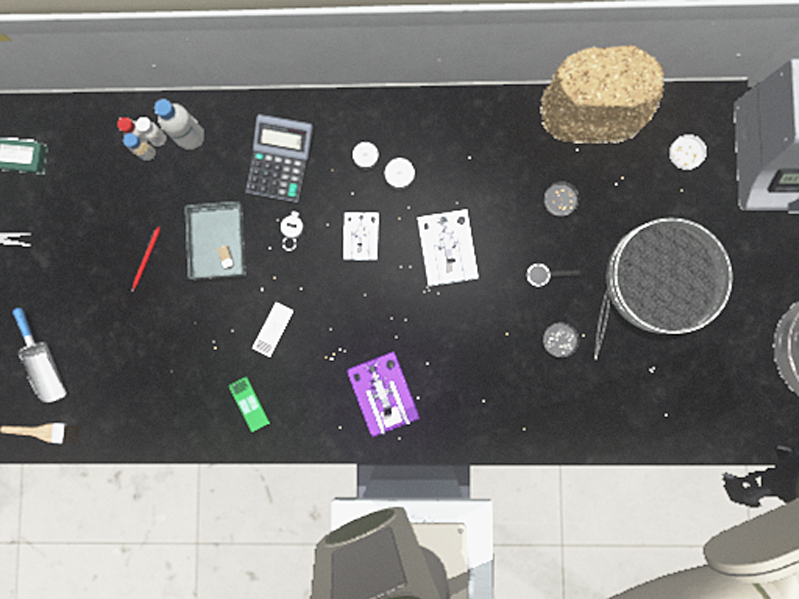

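View pics/scene.png

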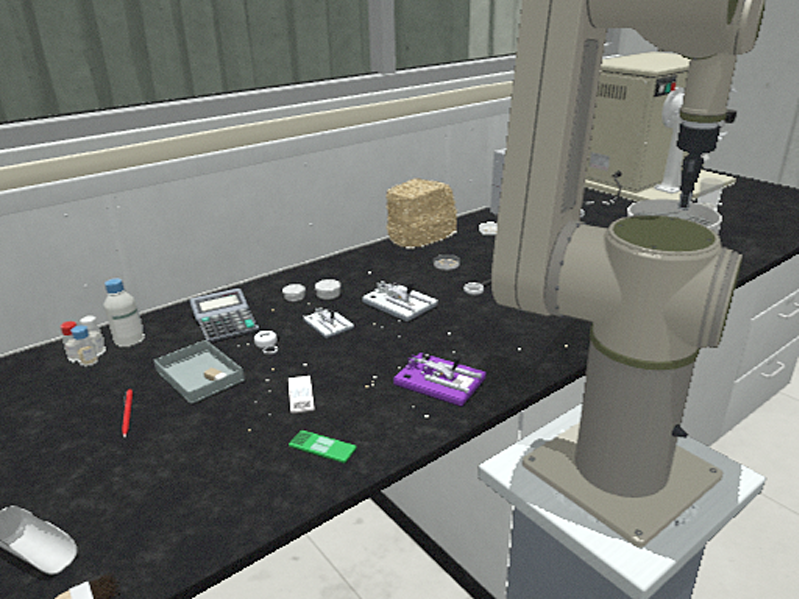

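The top view shows the real stage (large, white/grey) at about (448,247) in the enlarged picture, with its front facing the robot. The white plate is at (273,330), ribbed end at lower left. A purple stage, a small stage and a green plate are the look-alikes.

Run:
```python
from h import *
import pickle
t,s=pickle.load(open('a.pkl','rb'))
hsv=cv2.cvtColor(t['pixels'],cv2.COLOR_RGB2HSV)
m=((hsv[:,:,2]>140)&(hsv[:,:,1]<60)).astype(np.uint8)
for n,(x0,y0,x1,y1),z in (('plate',(155,185,195,235),6),('stage',(262,128,312,188),18)):
    k=np.zeros_like(m);k[y0:y1,x0:x1]=m[y0:y1,x0:x1]
    k=cv2.morphologyEx(k,cv2.MORPH_CLOSE,np.ones((3,3)))
    c=max(cv2.findContours(k,0,2)[0],key=cv2.contourArea)
    P=np.array([onz(t,p[0][0],p[0][1],z)[:2] for p in c]).astype(np.float32)
    (cc,wh,a)=cv2.minAreaRect(P);print(n,cc,wh,a,cv2.boxPoints((cc,wh,a)).round(0).tolist())
w=snap('wrist');print(w['fx'],w['cx'],w['cy'],np.array(w['hand_eye']).round(3))
```

```text
plate (493.4046325683594, 279.8094482421875) (41.900691986083984, 107.57023620605469) 63.776145935058594 [[436.0, 285.0], [532.0, 237.0], [551.0, 275.0], [454.0, 322.0]]
stage (650.0590209960938, -72.9013671875) (155.27655029296875, 114.42086791992188) 8.454837799072266 [[565.0, -28.0], [582.0, -141.0], [735.0, -118.0], [718.0, -5.0]]
265.8647932748835 255.23920712158386 192.66166310691938 [[-0.00000e+00  9.64000e-01  2.64000e-01  6.69270e+01]
 [ 1.00000e+00 -0.00000e+00  2.00000e-03 -9.37000e-01]
 [ 2.00000e-03  2.64000e-01 -9.64000e-01 -1.41875e+02]
 [ 0.00000e+00  0.00000e+00  0.00000e+00  1.00000e+00]]
```

```bash
python3 -m jog '[[0,0,0,45,-21,0,-1],[0,0,0,45,-21,0,-1],[0,0,0,45,-21,0,-1],[0,0,0,45,-21,0,-1],[0,0,0,45,-21,0,-1]]' 30; python3 -m jog '[[0,0,0,45,-21,0,-1],[0,0,0,45,-21,0,-1],[0,0,0,45,-21,0,-1],[0,0,0,45,-21,0,-1],[0,0,0,45,-21,0,-1]]'; python3 -m jog '[[0,0,0,45,-21,10,-1],[0,0,5.8,45,-21,10,-1],[0,0,5.8,0,0,10,-1],[0,0,5.8,0,0,10,-1],[0,0,0,0,0,0,-1]]'
python3 - <<'E'
from h import *
import pickle
w=snap('wrist');pickle.dump(w,open('w1.pkl','wb'));save(w,'w1.png',scale=1.56)
E
```

```text
time: 0.65
tool_pos: [419.6, -344.9, 231.0]
tcp_rot: [-180.0, 0.0, 25.9]
ft_force: [0.4, -0.5, -0.3]
finger_gap: 85.5
grip_force: 0.0
time: 1.15
tool_pos: [576.2, -151.9, 231.1]
tcp_rot: [-180.0, 0.0, 25.9]
ft_force: [1.7, -1.8, 0.6]
finger_gap: 85.8
grip_force: 0.0
time: 1.65
tool_pos: [635.9, -76.8, 188.9]
tcp_rot: [-179.9, 0.2, 8.5]
ft_force: [-1.1, -0.4, -0.9]
finger_gap: 85.3
grip_force: 0.0
```

View pics/w1.png

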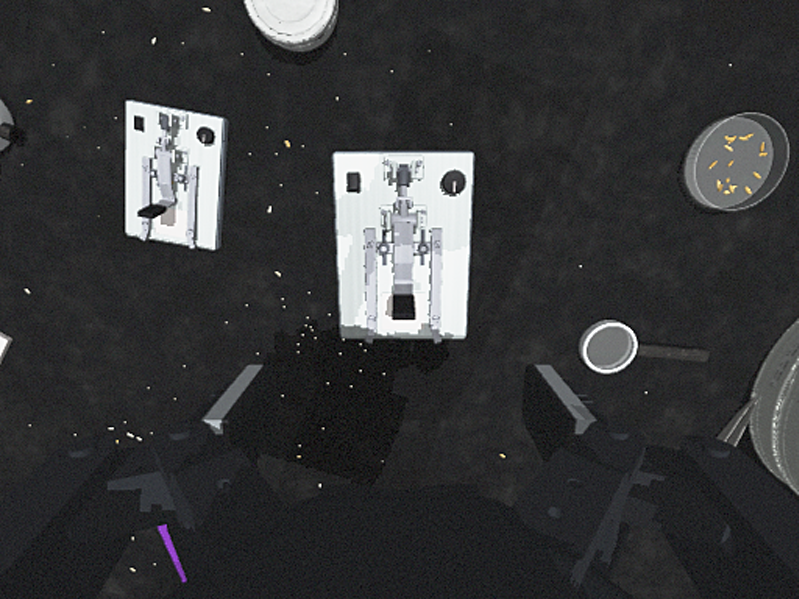

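The wrist view shows the stage almost aligned with the tool: deck corners at roughly (333,152), (475,152), (342,340) and (466,340), and the black tang at (403,305), all in enlarged pixels.

```bash
cat > stage.py <<'E'
from h import *
import pickle
w=pickle.load(open('w1.pkl','rb'))
g=w['pixels'].astype(int); hsv=cv2.cvtColor(w['pixels'],cv2.COLOR_RGB2HSV)
m=((hsv[:,:,2]>110)).astype(np.uint8);k=np.zeros_like(m);k[90:225,205:312]=m[90:225,205:312]
k=cv2.morphologyEx(k,cv2.MORPH_CLOSE,np.ones((5,5)))
c=max(cv2.findContours(k,0,2)[0],key=cv2.contourArea)
# edges by fitted lines on the deck plane
pts=np.array([onz(w,p[0][0],p[0][1],18)[:2] for p in c]);(cc,wh,a)=cv2.minAreaRect(pts.astype(np.float32));print(cc,wh,a,cv2.boxPoints((cc,wh,a)).round(1).tolist())
# dark tang
b=(hsv[:,:,2]<60).astype(np.uint8);q=np.zeros_like(b);q[180:212,245:272]=b[180:212,245:272]
n,l,st,ce=cv2.connectedComponentsWithStats(q);i=1+np.argmax(st[1:,4]);print('tang',st[i],ce[i])
x,y,ww,h,_=st[i]
for v,z in ((y,67.5),(y+h/2,60),(y+h,45)):print(z,onz(w,x+ww/2-.5,v,z).round(1))
# rails ends / rail columns
for v in (150,170,195): print(v,g[v,205:312].sum(1).tolist() if 0 else '')
E
python3 stage.py
python3 - <<'E'
import pickle,cv2
import sys;sys.path.insert(0,'.')
from h import *
w=pickle.load(open('w1.pkl','rb'));import os;os.chdir('.');save(w,'w1c.png',(205,90,312,225),4.4)
E
```

```text
(653.9609375, -76.02674865722656) (144.51611328125, 101.23218536376953) 8.550963401794434 [[575.0, -36.70000076293945], [590.0, -136.8000030517578], [732.9000244140625, -115.30000305175781], [717.9000244140625, -15.199999809265137]]
tang [252 189  14  16 216] [258.25925926 196.64814815]
67.5 [633.9 -79.   67.5]
60 [623.3 -80.7  60. ]
45 [609.6 -82.9  45. ]
150 
170 
195
```

View pics/w1c.png

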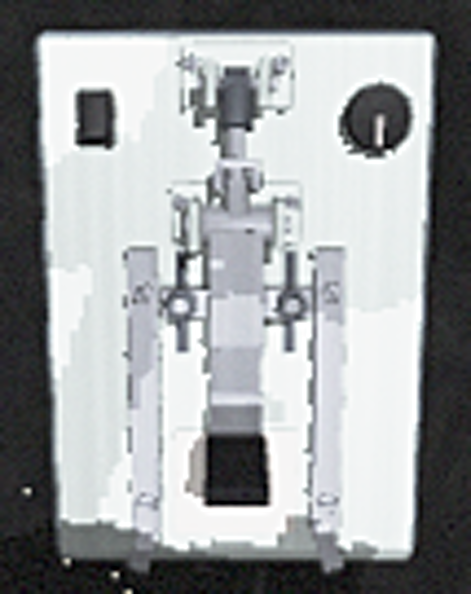

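```bash
python3 -m jog '[[0,0,0,-8,1,30,0],[0,0,0,-8,1,30,0],[0,0,0,0,0,30,0],[0,0,0,0,0,30,0],[0,0,0,0,0,0,0]]' 40; python3 -m jog '[[0,0,0,0,0,20,0],[0,0,0,0,0,11,0],[0,0,0,0,0,0,0]]'
python3 - <<'E'
from h import *
w=snap('wrist');save(w,'w2.png',(130,100,400,330),2.5)
o=np.array([642.1,-77.8]);a=np.radians(8.55);s=r.sense();d=s['tool_pos'][:2]-o
print('tcp in stage',d@[np.cos(a),np.sin(a)],d@[-np.sin(a),np.cos(a)])
E
```

```text
time: 2.2
tool_pos: [618.0, -81.9, 67.2]
tcp_rot: [-179.8, 0.4, 8.6]
ft_force: [-1.4, 0.7, -0.5]
finger_gap: 43.0
grip_force: 0.0
time: 2.5
tool_pos: [620.8, -82.1, 40.1]
tcp_rot: [-180.0, 0.1, 8.6]
ft_force: [-0.4, -0.7, 0.6]
finger_gap: 42.6
grip_force: 0.0
tcp in stage -21.09320104365346 -1.2679008020243363
```

View pics/w2.png

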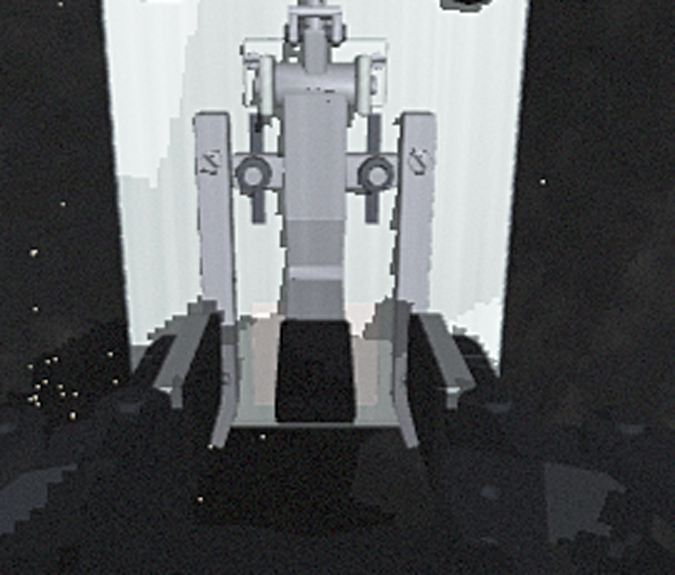

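The tang (crop (315,370)) stands centred between the open pads. The stop bar with its two knobs is at crop y≈155–185.

```bash
cat > arc.py <<'E'
import numpy as np,sys
from scipy.spatial.transform import Rotation as R
# usage: th0 th1 n k phi0 : rows (stage frame, tool x along stage x when upright)
def rows(th0,th1,n,k,ph0):
    a0=np.arctan2(24,58.5);ra=63.23
    def pose(th,ph):
        z=np.array([-np.sin(ph),0,-np.cos(ph)]);x=np.array([np.cos(ph),0,-np.sin(ph)])
        G=np.array([36-ra*np.cos(a0+th),0,32+ra*np.sin(a0+th)]);return G+19*z,x,z
    T=np.linspace(th0,th1,n+1)
    for i in range(n):
        p,x,z=pose(T[i],ph0+k*(T[i]-th0));q,_,_=pose(T[i+1],ph0+k*(T[i+1]-th0));d=q-p
        print([0,round(-np.degrees(k*(T[i+1]-T[i])),1),0,round(d@x,1),0,round(d@z,1)],'th',round(T[i+1],2),q.round(1))
if __name__=='__main__': rows(*[float(v) if i!=2 else int(v) for i,v in enumerate(sys.argv[1:])])
E
python3 -m jog '[[0,0,0,-1,-1,2,0],[0,0,0,0,0,0,1],[0,0,0,0,0,0,1],[0,0,0,0,0,0,1],[0,0,0,0,0,0,1]]'
python3 arc.py 0 0.85 10 0.6 0
python3 - <<'E'
from h import *
w=snap('wrist');print(w['cx']) 
for z in (18,25):
    # w2 crop pixel of the stop's front edge, pose then: tcp 620.8,-82.1,40.1
    T=np.eye(4);T[:3,:3]=R.from_euler('xyz',[180,0,8.6],degrees=True).as_matrix();T[:3,3]=[620.8,-82.1,40.1];w['c2w']=T@np.array(w['hand_eye'])
    p=onz(w,130+270/2.5,100+183/2.5,z);a=np.radians(8.55);d=p[:2]-[642.1,-77.8];print(z,d@[np.cos(a),np.sin(a)],d@[-np.sin(a),np.cos(a)])
E
```

```text
time: 3.05
tool_pos: [620.9, -82.0, 39.6]
tcp_rot: [179.9, -0.1, 8.5]
ft_force: [-2.1, -4.6, 5.2]
finger_gap: 15.0
grip_force: 39.5
[0, np.float64(-2.9), 0, np.float64(1.3), 0, np.float64(-4.9)] th 0.08 [-21.2   0.   41.9]
[0, np.float64(-2.9), 0, np.float64(1.4), 0, np.float64(-4.8)] th 0.17 [-19.5   0.   46.6]
[0, np.float64(-2.9), 0, np.float64(1.6), 0, np.float64(-4.7)] th 0.26 [-17.4   0.   51.2]
[0, np.float64(-2.9), 0, np.float64(1.8), 0, np.float64(-4.7)] th 0.34 [-15.    0.   55.5]
[0, np.float64(-2.9), 0, np.float64(1.9), 0, np.float64(-4.6)] th 0.42 [-12.2   0.   59.6]
[0, np.float64(-2.9), 0, np.float64(2.1), 0, np.float64(-4.5)] th 0.51 [-9.1  0.  63.4]
[0, np.float64(-2.9), 0, np.float64(2.2), 0, np.float64(-4.3)] th 0.6 [-5.6  0.  66.9]
[0, np.float64(-2.9), 0, np.float64(2.4), 0, np.float64(-4.2)] th 0.68 [-1.9  0.  70. ]
[0, np.float64(-2.9), 0, np.float64(2.5), 0, np.float64(-4.1)] th 0.76 [ 2.   0.  72.8]
[0, np.float64(-2.9), 0, np.float64(2.6), 0, np.float64(-4.0)] th 0.85 [ 6.1  0.  75.2]
255.23920712158386
18 12.54462954913793 10.91486016518119
25 13.927687918639489 10.443000586566797
```

```bash
python3 -m jog '[[0,-2.9,0,1.3,0,-4.9,1],[0,-2.9,0,1.4,0,-4.8,1],[0,-2.9,0,1.6,0,-4.7,1],[0,-2.9,0,1.8,0,-4.7,1],[0,-2.9,0,1.9,0,-4.6,1]]';python3 -m jog '[[0,-2.9,0,2.1,0,-4.5,1],[0,-2.9,0,2.2,0,-4.3,1],[0,-2.9,0,2.4,0,-4.2,1],[0,-2.9,0,2.5,0,-4.1,1],[0,-2.9,0,2.6,0,-4,1]]'; python3 -m jog '[[0,0,0,0,0,0,1],[0,0,0,0,0,0,1]]'
```

```text
time: 3.6
tool_pos: [628.6, -80.7, 59.3]
tcp_rot: [180.0, 14.9, 8.5]
ft_force: [-2.2, -7.1, -7.5]
finger_gap: 14.9
grip_force: 39.2
time: 4.1
tool_pos: [648.3, -77.8, 76.3]
tcp_rot: [179.9, 29.2, 8.5]
ft_force: [1.4, -6.2, -2.7]
finger_gap: 15.0
grip_force: 39.3
time: 4.3
tool_pos: [648.6, -77.8, 76.3]
tcp_rot: [179.9, 29.1, 8.5]
ft_force: [-0.5, -6.1, 1.7]
finger_gap: 14.8
grip_force: 39.6
```

```bash
python3 -m jog '[[0,0,0,0,0,0,0],[0,0,0,0,0,0,0],[0,0,0,0,0,-15,0],[0,0,0,0,0,-35,0],[0,0,0,0,0,-35,0]]'; python3 -m jog '[[0,8,0,0,0,-30,-1],[0,8,0,0,0,-10,-1],[0,8,0,0,0,0,-1],[0,5,0,0,0,0,-1],[0,0,0,0,0,0,-1]]'
python3 - <<'E'
from h import *
s=r.sense();w=snap('wrist');t=snap('top')
a=np.hstack([cv2.resize(w['pixels'][40:290,130:380],None,fx=1.6,fy=1.6),cv2.resize(t['pixels'][110:210,240:340],(400,400))])
cv2.imwrite('pics/w3.png',a[:,:,::-1])
y=np.radians(s['tcp_rot'][2]);d=np.array([476,288])-s['tool_pos'][:2]
print(d@[np.cos(y),np.sin(y)],d@[np.sin(y),-np.cos(y)],s['tool_pos'])
E
```

```text
time: 4.8
tool_pos: [688.8, -70.2, 151.2]
tcp_rot: [-179.9, 29.1, 8.6]
ft_force: [1.0, 0.1, 1.3]
finger_gap: 43.0
grip_force: 0.0
time: 5.3
tool_pos: [704.3, -67.8, 186.2]
tcp_rot: [-179.9, 0.1, 8.5]
ft_force: [-0.8, -0.4, 0.7]
finger_gap: 85.4
grip_force: 0.0
-173.1135247972552 -385.6771691602291 [704.3182299  -67.78920329 186.16928606]
```

View pics/w3.png

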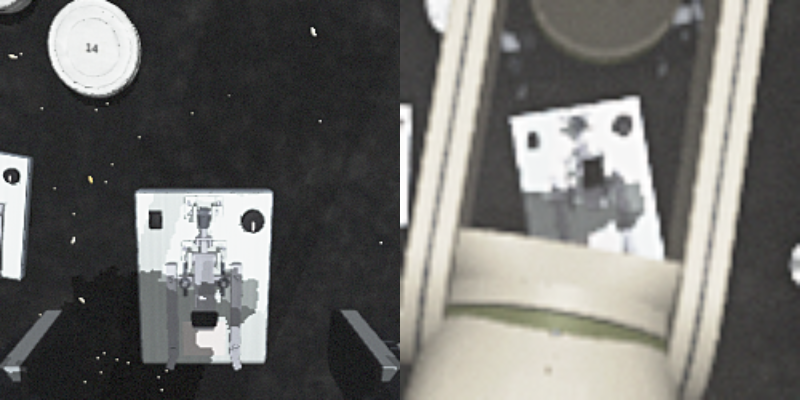

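```bash
python3 -m jog '[[0,0,0,-17.3,-38.6,0,-1],[0,0,0,-17.3,-38.6,0,-1],[0,0,0,-17.3,-38.6,0,-1],[0,0,0,-17.3,-38.6,0,-1],[0,0,0,-17.3,-38.6,0,-1]]';python3 -m jog '[[0,0,0,-17.3,-38.6,0,-1],[0,0,0,-17.3,-38.6,0,-1],[0,0,0,-17.3,-38.6,0,-1],[0,0,0,-17.3,-38.6,0,-1],[0,0,0,-17.3,-38.6,0,-1]]';python3 -m jog '[[0,0,7,0,0,4,-1],[0,0,7,0,0,4,-1],[0,0,7,0,0,4,-1],[0,0,7,0,0,4,-1],[0,0,6.7,0,0,4,-1]]';python3 -m jog '[[0,0,0,0,0,0,-1]]'
python3 - <<'E'
from h import *
w=snap('wrist');save(w,'w4.png',(100,40,420,280),2.4)
import pickle;pickle.dump(w,open('w4.pkl','wb'))
m=(w['pixels'].min(2)>120).astype(np.uint8);m[240:]=0
m=cv2.morphologyEx(m,cv2.MORPH_CLOSE,np.ones((5,5)))
for c in cv2.findContours(m,0,1)[0]:
    if cv2.contourArea(c)<800: continue
    P=np.array([onz(w,p[0][0],p[0][1],6)[:2] for p in c],np.float32)
    cc,wh,a=cv2.minAreaRect(P);print(cv2.boundingRect(c),cc,wh,a,cv2.boxPoints((cc,wh,a)).round(1).tolist())
# check clip up
T=np.eye(4);T[:3,:3]=R.from_euler('xyz',[180,0,8.5],degrees=True).as_matrix();T[:3,3]=[704.3,-67.8,186.2]
w['c2w']=T@np.array(w['hand_eye']);a=np.radians(8.55)
for x,z in ((15.4,91.8),(-22.5,56)): print(proj(w,[642.1+x*np.cos(a),-77.8+x*np.sin(a),z]))
E
```

```text
time: 5.9
tool_pos: [593.5, 111.7, 187.4]
tcp_rot: [180.0, 0.1, 8.6]
ft_force: [-0.0, 0.1, -0.3]
finger_gap: 85.4
grip_force: 0.0
time: 6.4
tool_pos: [479.1, 290.2, 187.9]
tcp_rot: [180.0, 0.1, 8.6]
ft_force: [1.7, 0.2, -0.7]
finger_gap: 85.7
grip_force: 0.0
time: 6.9
tool_pos: [480.1, 289.1, 167.5]
tcp_rot: [179.9, 0.1, -26.4]
ft_force: [-0.5, -0.5, -0.9]
finger_gap: 85.5
grip_force: 0.0
time: 7.0
tool_pos: [479.6, 288.7, 166.9]
tcp_rot: [179.9, 0.1, -26.2]
ft_force: [0.2, -0.7, 0.3]
finger_gap: 85.7
grip_force: 0.0
(457, 146, 55, 94) (340.826416015625, 55.02178192138672) (61.802154541015625, 128.98065185546875) 78.21014404296875 [[271.3999938964844, 37.900001525878906], [397.6000061035156, 11.600000381469727], [410.29998779296875, 72.0999984741211], [284.0, 98.4000015258789]]
(239, 119, 37, 91) (492.1035461425781, 281.92474365234375) (40.4698486328125, 104.51164245605469) 63.34147262573242 [[436.29998779296875, 287.29998779296875], [529.7000122070312, 240.39999389648438], [547.9000244140625, 276.6000061035156], [454.5, 323.5]]
(0, 0, 155, 152) (674.2339477539062, 409.680419921875) (142.68878173828125, 119.57514953613281) 4.664801597595215 [[598.2999877929688, 463.5], [608.0, 344.29998779296875], [750.2000122070312, 355.8999938964844], [740.5, 475.1000061035156]]
(np.float64(256.8522881283971), np.float64(241.00494350065637))
(np.float64(256.6936743650167), np.float64(257.62586568481566))
```

View pics/w4.png

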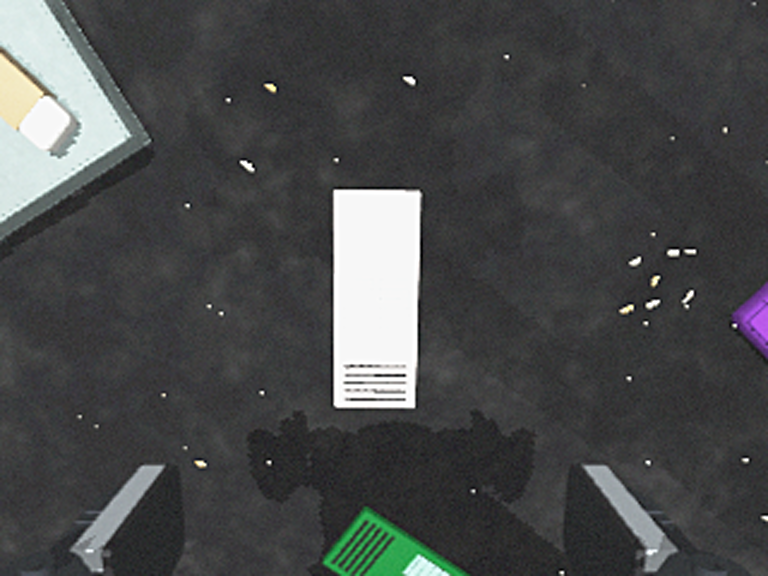

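The plate lies straight in the wrist view, smooth end up, ribs at crop (376,383). Size and position check out, and the clip is up.

```bash
python3 -m jog '[[0,0,0.4,-23.5,0.3,20,-0.2],[0,0,0,0,0,40,-0.2],[0,0,0,0,0,40,-0.2],[0,0,0,0,0,40,-0.2],[0,0,0,0,0,14,-0.2]]' 40;python3 -m jog '[[0,0,0,0,0,4,-0.2],[0,0,0,0,0,0,-0.2]]'
python3 - <<'E'
from h import *
s=r.sense();y=np.radians(-26.66);d=s['tool_pos'][:2]-[492.1,281.9]
print('tcp in plate',d@[np.cos(y),np.sin(y)],d@[-np.sin(y),np.cos(y)],s['tcp_rot'])
E
```

```text
time: 7.55
tool_pos: [455.1, 296.9, 8.9]
tcp_rot: [179.6, 0.3, -26.3]
ft_force: [-1.4, -0.8, -0.5]
finger_gap: 51.3
grip_force: 0.0
time: 7.75
tool_pos: [458.5, 298.5, 10.0]
tcp_rot: [-180.0, 0.0, -26.5]
ft_force: [-0.1, -0.4, 0.6]
finger_gap: 51.2
grip_force: 0.0
tcp in plate -37.508874946906396 -0.28420095394870337 [-1.79997940e+02  1.62656799e-02 -2.64858008e+01]
```

```bash
python3 -m jog '[[0,0,0,0,0,4,-0.2],[0,0,0,0,0,3,-0.2],[0,0,0,0,0,0,-0.2],[0,0,0,0,0,0,-0.2]]';  python3 -m jog '[[0,0,0,0,0,2,-0.2],[0,0,0,0,0,0,-0.2],[0,0,0,0,0,0,-0.2]]'
```

```text
time: 8.15
tool_pos: [457.8, 298.1, 2.5]
tcp_rot: [-180.0, 0.0, -26.6]
ft_force: [0.4, -0.1, 0.6]
finger_gap: 51.0
grip_force: 0.0
time: 8.45
tool_pos: [457.4, 297.9, -0.2]
tcp_rot: [180.0, 0.1, -26.6]
ft_force: [0.1, -0.4, -0.3]
finger_gap: 51.5
grip_force: 0.0
```

```bash
python3 -m jog '[[0,0,0,0,0,0,1],[0,0,0,0,0,0,1],[0,0,0,0,0,0,1],[0,0,0,0,0,0,1]]' 50; python3 -m jog '[[0,0,0,0,0,-20,1],[0,0,0,0,0,-30,1],[0,0,0,0,0,0,1]]'
python3 - <<'E'
from h import *
w=snap('wrist');save(w,'w5.png',(100,40,420,340),2)
s=r.sense();print(s['tool_pos'],s['tcp_rot'])
E
```

```text
time: 8.85
tool_pos: [457.8, 298.1, 0.3]
tcp_rot: [-180.0, 0.0, -26.6]
ft_force: [-1.6, -0.4, 4.6]
finger_gap: 37.8
grip_force: 50.7
time: 9.15
tool_pos: [460.0, 299.3, 53.8]
tcp_rot: [-179.7, -0.2, -26.6]
ft_force: [0.9, 0.0, 0.1]
finger_gap: 37.8
grip_force: 50.4
[459.10366771 298.78160362  51.89160461] [-1.79835345e+02 -9.53263515e-02 -2.65563247e+01]
```

View pics/w5.png

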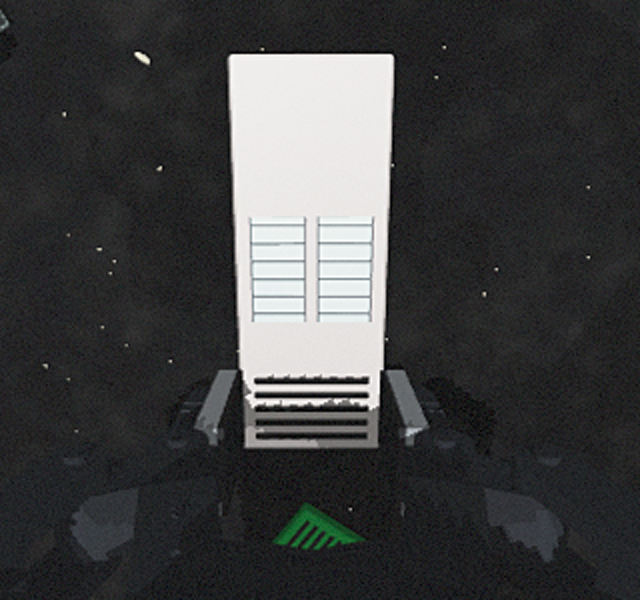

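The plate is held straight and centred, with the windows at crop (310,268) and the leading edge at crop row 55.

```bash
python3 -m jog '[[0,0,0,0,0,-35,1],[0,0,0,0,0,-35,1],[0,0,0,19.7,35,0,1],[0,0,0,19.7,35,0,1],[0,0,0,19.7,35,0,1]]';python3 -m jog '[[0,0,0,19.7,35,0,1],[0,0,0,19.7,35,0,1],[0,0,0,19.7,35,0,1],[0,0,0,19.7,35,0,1],[0,0,0,19.7,35,0,1]]';python3 -m jog '[[0,0,0,19.7,35,0,1],[0,0,0,19.7,35,0,1],[0,0,-7,0,0,0,1],[0,0,-7,0,0,0,1],[0,0,-7,0,0,0,1]]';python3 -m jog '[[0,0,-7,0,0,0,1],[0,0,-7,0,0,0,1],[0,0,0,0,0,0,1],[0,0,0,0,0,0,1]]'
cat > ins.py <<'E'
from h import *
s=r.sense();a=np.radians(8.55);d=s['tool_pos'][:2]-[642.1,-77.8]
print('tcp stage',d@[np.cos(a),np.sin(a)],d@[-np.sin(a),np.cos(a)],s['tool_pos'][2],'yaw err',s['tcp_rot'][2]-8.55,s['tcp_rot'],s['ft_force'].round(1))
E
python3 - <<'E'
exec(open('ins.py').read())
w=snap('wrist');c,sn=np.cos(a),np.sin(a);zt=s['tool_pos'][2]-.3+6
m=(w['pixels'].min(2)>110).astype(np.uint8)
# lead edge in column band, plate sides at rows
col=m[20:150,245:267].mean(1);v=20+np.argmax(col>.5)
p=onz(w,255.5,v-.5,zt)[:2]-[642.1,-77.8];print('lead stage',v,p@[c,sn])
for v in (80,100,120,140,200):
    q=np.where(m[v,200:310])[0]+200
    L,Rr=[onz(w,u,v,zt)[:2]-[642.1,-77.8] for u in (q.min()-.5,q.max()+.5)]
    print(v,q.min(),q.max(),(L@[c,sn]).round(1),(L@[-sn,c]).round(1),(Rr@[-sn,c]).round(1))
save(w,'w6.png')
E
```

```text
time: 9.7
tool_pos: [462.6, 176.4, 118.7]
tcp_rot: [179.9, 0.1, -26.5]
ft_force: [1.0, -0.3, -0.8]
finger_gap: 37.9
grip_force: 50.7
time: 10.2
tool_pos: [472.3, -24.4, 118.4]
tcp_rot: [179.9, 0.1, -26.6]
ft_force: [1.5, 0.6, -1.3]
finger_gap: 38.0
grip_force: 50.7
time: 10.7
tool_pos: [476.3, -103.5, 118.1]
tcp_rot: [-180.0, 0.2, -5.3]
ft_force: [-0.9, -0.5, -0.6]
finger_gap: 38.0
grip_force: 50.7
time: 11.1
tool_pos: [476.7, -103.0, 118.9]
tcp_rot: [-180.0, 0.1, 8.2]
ft_force: [0.3, -0.2, -0.4]
finger_gap: 37.8
grip_force: 50.7
tcp stage -167.31392420441674 -0.3206453742191009 118.87002827087632 yaw err -0.31158447822430446 [-1.79955935e+02  1.36150705e-01  8.23841552e+00] [ 0.3 -0.2 -0.4]
lead stage 20 -57.2337551003856
80 214 296 -82.4 20.1 -19.3
100 215 295 -91.4 20.1 -19.1
120 216 294 -100.7 20.0 -19.0
140 217 294 -110.4 20.0 -19.3
200 219 292 -142.0 20.3 -19.3
```

```bash
python3 -m jog '[[0,0,-0.3,0,0,40,1],[0,0,0,0,0,40,1],[0,0,0,0,0,17.5,1],[0,0,0,0,0,0,1],[0,0,0,0,0,0,1]]' 30
python3 - <<'E'
exec(open('ins.py').read())
w=snap('wrist');save(w,'w6.png',(140,0,380,300),2)
E
```

```text
time: 11.65
tool_pos: [477.3, -103.2, 22.7]
tcp_rot: [-180.0, 0.1, 8.7]
ft_force: [0.0, -0.5, -1.1]
finger_gap: 37.7
grip_force: 50.7
tcp stage -166.78924041056212 -0.6018117579589841 22.670314769106536 yaw err 0.11850529624578066 [-1.79986698e+02  7.44092647e-02  8.66850530e+00] [ 0.  -0.5 -1.1]
```

View pics/w6.png

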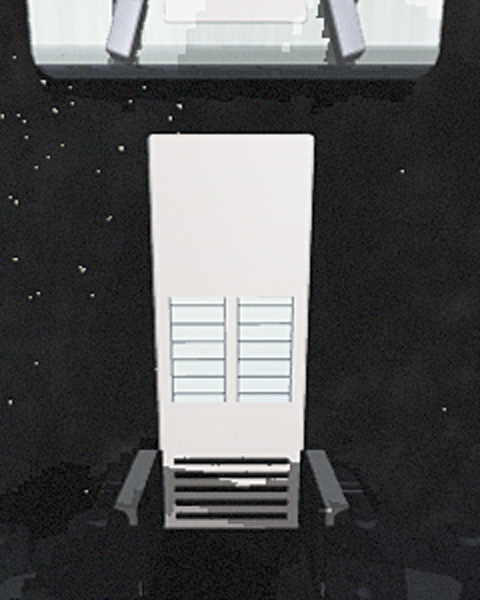

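The rails' mouth centre (crop x≈235) is about 1 mm right of the plate's axis (231), so I shift a little and lower.

```bash
python3 -m jog '[[0,0,0,0,0.8,2.5,1],[0,0,0,0,0,0,1],[0,0,0,0,0,0,1]]'; python3 ins.py;  python3 -m jog '[[0,0,0,8,0,0,1],[0,0,0,8,0,0,1],[0,0,0,8,0,0,1],[0,0,0,0,0,0,1]]';python3 ins.py
```

```text
time: 12.0
tool_pos: [478.0, -104.2, 20.8]
tcp_rot: [180.0, -0.0, 8.7]
ft_force: [-0.4, -0.0, -0.2]
finger_gap: 38.1
grip_force: 50.7
tcp stage -166.19423891779124 -1.730968089755816 20.767443767901646 yaw err 0.1833588756322495 [ 1.79961828e+02 -2.61837714e-02  8.73335888e+00] [-0.4 -0.  -0.2]
time: 12.4
tool_pos: [502.6, -100.2, 20.2]
tcp_rot: [180.0, -0.0, 8.8]
ft_force: [-0.1, 1.0, -0.2]
finger_gap: 38.0
grip_force: 50.7
tcp stage -141.28826335472556 -1.453254916176288 20.23114512596024 yaw err 0.22050426672137569 [ 1.79980125e+02 -1.34351015e-02  8.77050427e+00] [-0.1  1.  -0.2]
```

```bash
python3 -m jog '[[0,0,0,6,0,0,1],[0,0,0,6,0,0,1],[0,0,0,6,0,0,1],[0,0,0,0,0,0,1]]';  python3 -m jog '[[0,0,0,6,0,0,1],[0,0,0,6,0,0,1],[0,0,0,0,0,0,1]]';python3 ins.py
python3 - <<'E'
from h import *
w=snap('wrist');save(w,'w7.png',(140,0,380,300),2)
E
```

```text
time: 12.8
tool_pos: [519.8, -97.6, 20.1]
tcp_rot: [180.0, 0.0, 8.8]
ft_force: [-1.0, -1.4, -0.7]
finger_gap: 37.9
grip_force: 50.7
time: 13.1
tool_pos: [531.7, -95.8, 20.1]
tcp_rot: [180.0, 0.0, 8.8]
ft_force: [0.9, -0.1, -1.4]
finger_gap: 38.3
grip_force: 50.7
tcp stage -111.88832297606557 -1.3602928446565592 20.13471741644377 yaw err 0.20269404275674852 [1.79984136e+02 3.97678484e-03 8.75269404e+00] [ 0.9 -0.1 -1.4]
```

View pics/w7.png

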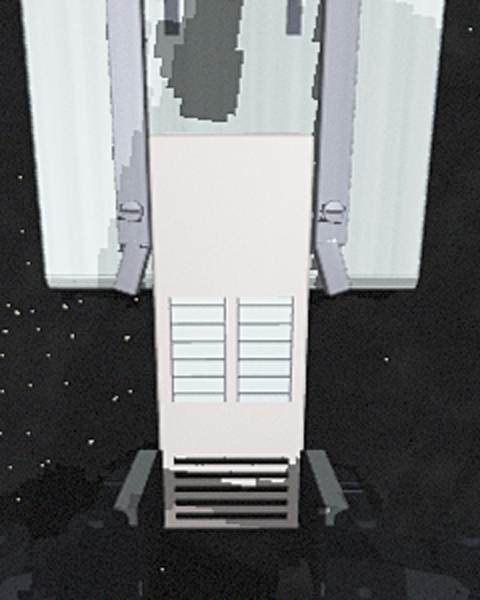

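The plate is in the channel, nearly centred (about 1 mm free on the right, ~0.4 mm on the left).

```bash
python3 -m jog '[[0,0,0,6,0.3,0.5,1],[0,0,0,6,0,0.5,1],[0,0,0,6,0,0,1],[0,0,0,5,0,0,1],[0,0,0,0,0,0,1]]' 20;  python3 -m jog '[[0,0,0,4,0,0,1],[0,0,0,0,0,0,1]]';python3 -m jog '[[0,0,0,2,0,0,1],[0,0,0,0,0,0,1]]';python3 ins.py
```

```text
time: 13.65
tool_pos: [554.4, -92.5, 19.0]
tcp_rot: [180.0, 0.0, 8.8]
ft_force: [-0.9, -0.5, -0.9]
finger_gap: 38.1
grip_force: 50.7
time: 13.85
tool_pos: [557.8, -92.0, 18.9]
tcp_rot: [180.0, 0.0, 8.7]
ft_force: [-0.8, 0.4, -1.3]
finger_gap: 37.9
grip_force: 50.7
time: 14.05
tool_pos: [559.6, -91.7, 18.9]
tcp_rot: [180.0, 0.0, 8.7]
ft_force: [-0.1, 0.6, -1.5]
finger_gap: 37.7
grip_force: 50.7
tcp stage -83.67788964056896 -1.458927986382264 18.910423208703268 yaw err 0.19708487693709031 [1.79998785e+02 4.37262273e-02 8.74708488e+00] [-0.1  0.6 -1.5]
```

```bash
for i in 1 2 3; do python3 -m jog '[[0,0,0,1.5,0,0,1],[0,0,0,0,0,0,1]]' 20 | egrep 'pos|force'; done
```

```text
tool_pos: [561.1, -91.5, 18.9]
ft_force: [0.7, -0.3, -0.2]
grip_force: 50.7
tool_pos: [562.6, -91.2, 18.9]
ft_force: [-0.7, 0.4, -1.4]
grip_force: 50.7
tool_pos: [564.1, -91.0, 18.9]
ft_force: [-0.2, -0.2, -1.4]
grip_force: 50.7
```

```bash
python3 -m jog '[[0,0,0,1,0,0,1],[0,0,0,0,0,0,1]]' | egrep 'pos|ft_force';python3 -m jog '[[0,0,0,1,0,0,1],[0,0,0,0,0,0,1]]' | egrep 'pos|ft_force'
```

```text
tool_pos: [564.7, -90.8, 18.7]
ft_force: [0.2, -0.3, -0.7]
tool_pos: [564.8, -90.7, 18.3]
ft_force: [-3.6, -0.5, 1.0]
```

```bash
python3 -m jog '[[0,0,0,1,0,0,1],[0,0,0,0,0,0,1]]' | egrep 'pos|ft_force'
```

```text
tool_pos: [564.8, -90.7, 18.3]
ft_force: [-10.7, -0.8, 5.2]
```

```bash
python3 -m jog '[[0,0,0,0,0,0,1],[0,0,0,0,0,0,-0.2],[0,0,0,0,0,0,-0.2],[0,0,0,0,0,0,-0.2]]'; python3 ins.py; python3 -m jog '[[0,0,0,0,0,-30,-0.2],[0,0,0,0,0,-30,-0.2],[0,0,0,0,0,-20,-0.2],[0,0,0,0,0,0,-0.2]]'
python3 - <<'E'
from h import *
w=snap('wrist');save(w,'w8.png',(160,50,360,250),3)
s=r.sense()
import pickle;pickle.dump((s,w),open('w8.pkl','wb'));print(s['tool_pos'],s['tcp_rot'])
E
```

```text
time: 15.65
tool_pos: [567.5, -90.6, 19.2]
tcp_rot: [180.0, -0.0, 8.7]
ft_force: [-0.0, -0.0, -0.0]
finger_gap: 51.5
grip_force: 0.0
tcp stage -75.68726301571006 -1.5734323105127075 19.230728790323397 yaw err 0.1934608194831391 [ 1.79981221e+02 -2.03507639e-02  8.74346082e+00] [-0. -0. -0.]
time: 16.05
tool_pos: [570.0, -91.2, 103.2]
tcp_rot: [179.8, -0.4, 8.8]
ft_force: [0.4, 1.2, 0.7]
finger_gap: 51.0
grip_force: 0.0
[568.72198283 -90.86885123 100.97236745] [179.90341272  -0.19400311   8.75227281]
```

View pics/w8.png

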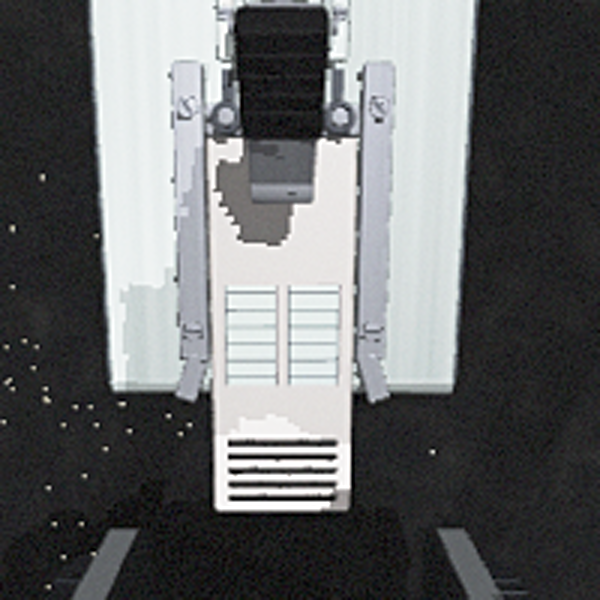

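The plate's leading edge lies flush on the stop bar (crop row 137), tail sticking out at the front, clip up above it. Now back to the tang.

```bash
python3 -m jog '[[0,0,0,0,0,-30,0],[0,0,0,0,0,-30,0],[0,0,0,0,0,-25,0],[0,0,0,35,0,0,0],[0,0,0,35,0,0,0]]' 60;python3 -m jog '[[0,0,0,35,0,0,0],[0,0,0,31,0,0,0],[0,-7.2,0,0,0,0,0],[0,-7.2,0,0,0,0,0],[0,-7.2,0,0,0,0,0]]';python3 -m jog '[[0,-7.2,0,0,0,0,0],[0,0,0,0,0,0,0],[0,0,0,0,0,0,0]]'
cat > to.py <<'E'
from h import *
import sys
s=r.sense();Rm=R.from_euler('xyz',s['tcp_rot'],degrees=True).as_matrix()
print('shift tool',(Rm.T@(np.array([float(v) for v in sys.argv[1:4]])-s['tool_pos'])).round(1),s['tcp_rot'].round(1))
E
python3 to.py 648.6 -77.8 76.3
python3 - <<'E'
from h import *
w=snap('wrist');save(w,'w9.png',(140,40,380,300),2)
E
```

```text
time: 16.6
tool_pos: [637.1, -80.0, 184.1]
tcp_rot: [180.0, -0.0, 8.7]
ft_force: [-0.4, -0.6, 0.3]
finger_gap: 42.5
grip_force: 0.0
time: 17.1
tool_pos: [701.2, -69.7, 182.9]
tcp_rot: [180.0, 21.8, 8.7]
ft_force: [0.5, -0.7, 0.2]
finger_gap: 42.7
grip_force: 0.0
time: 17.4
tool_pos: [701.7, -70.0, 178.3]
tcp_rot: [-179.9, 27.5, 8.9]
ft_force: [0.3, -0.1, 0.5]
finger_gap: 42.7
grip_force: 0.0
shift tool [ -0.5  -0.3 115.2] [-179.9   27.5    8.9]
```

View pics/w9.png

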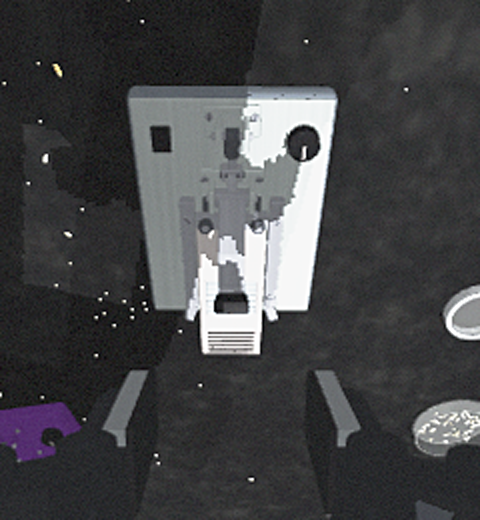

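The tang (crop (231,303)) lies on the midline of the fingers; I go down along the tool axis.

```bash
python3 -m jog '[[0,-1.5,0,0,0,35,0],[0,0,0,0,0,35,0],[0,0,0,0,0,30,0],[0,0,0,0,0,10,0],[0,0,0,0,0,0,0]]'; python3 to.py 648.6 -77.8 76.3; python3 arc.py 0.85 0.1 15 0.6 0.51
```

```text
time: 17.95
tool_pos: [650.0, -78.6, 89.5]
tcp_rot: [180.0, 28.6, 8.7]
ft_force: [-1.1, 0.5, 0.8]
finger_gap: 43.0
grip_force: 0.0
shift tool [ 5.2 -1.  12.1] [180.   28.6   8.7]
[0, np.float64(1.7), 0, np.float64(-1.5), 0, np.float64(2.4)] th 0.8 [ 3.7  0.  73.8]
[0, np.float64(1.7), 0, np.float64(-1.4), 0, np.float64(2.4)] th 0.75 [ 1.3  0.  72.3]
[0, np.float64(1.7), 0, np.float64(-1.4), 0, np.float64(2.5)] th 0.7 [-1.   0.  70.7]
[0, np.float64(1.7), 0, np.float64(-1.3), 0, np.float64(2.5)] th 0.65 [-3.3  0.  68.9]
[0, np.float64(1.7), 0, np.float64(-1.3), 0, np.float64(2.6)] th 0.6 [-5.4  0.  67.1]
[0, np.float64(1.7), 0, np.float64(-1.2), 0, np.float64(2.6)] th 0.55 [-7.5  0.  65.1]
[0, np.float64(1.7), 0, np.float64(-1.2), 0, np.float64(2.6)] th 0.5 [-9.4  0.  63. ]
[0, np.float64(1.7), 0, np.float64(-1.1), 0, np.float64(2.7)] th 0.45 [-11.3   0.   60.7]
[0, np.float64(1.7), 0, np.float64(-1.1), 0, np.float64(2.7)] th 0.4 [-13.1   0.   58.4]
[0, np.float64(1.7), 0, np.float64(-1.0), 0, np.float64(2.7)] th 0.35 [-14.7   0.   56. ]
[0, np.float64(1.7), 0, np.float64(-1.0), 0, np.float64(2.8)] th 0.3 [-16.2   0.   53.5]
[0, np.float64(1.7), 0, np.float64(-0.9), 0, np.float64(2.8)] th 0.25 [-17.6   0.   50.9]
[0, np.float64(1.7), 0, np.float64(-0.8), 0, np.float64(2.8)] th 0.2 [-18.8   0.   48.3]
[0, np.float64(1.7), 0, np.float64(-0.8), 0, np.float64(2.8)] th 0.15 [-20.    0.   45.5]
[0, np.float64(1.7), 0, np.float64(-0.7), 0, np.float64(2.9)] th 0.1 [-20.9   0.   42.8]
```

```bash
python3 -m jog '[[0,-0.4,0,5,0,6,0],[0,0,0,0,0,6,0],[0,0,0,0,0,0,0],[0,0,0,0,0,0,0]]'; python3 to.py 648.6 -77.8 76.3; python3 -m jog '[[0,0,0,0,0,0,1],[0,0,0,0,0,0,1],[0,0,0,0,0,0,1],[0,0,0,0,0,0,1]]'; python3 to.py 648.6 -77.8 76.3
```

```text
time: 18.35
tool_pos: [649.7, -78.4, 74.1]
tcp_rot: [180.0, 29.1, 8.8]
ft_force: [-0.6, 0.1, -0.9]
finger_gap: 43.0
grip_force: 0.0
shift tool [-1.9 -0.8 -1.4] [180.   29.1   8.8]
time: 18.75
tool_pos: [649.7, -78.1, 74.4]
tcp_rot: [-180.0, 29.1, 8.8]
ft_force: [1.4, 2.7, 1.4]
finger_gap: 14.6
grip_force: 58.9
shift tool [-1.8 -0.5 -1.1] [-180.    29.1    8.8]
```

```bash
python3 -m jog '[[0,1.7,0,-1.5,0,2.4,1],[0,1.7,0,-1.4,0,2.4,1],[0,1.7,0,-1.4,0,2.5,1],[0,1.7,0,-1.3,0,2.5,1],[0,1.7,0,-1.3,0,2.6,1]]'; python3 -m jog '[[0,1.7,0,-1.2,0,2.6,1],[0,1.7,0,-1.2,0,2.6,1],[0,1.7,0,-1.1,0,2.7,1],[0,1.7,0,-1.1,0,2.7,1],[0,1.7,0,-1,0,2.7,1]]';python3 ins.py
```

```text
time: 19.25
tool_pos: [641.5, -79.4, 68.0]
tcp_rot: [179.9, 20.1, 8.8]
ft_force: [11.7, 5.5, 5.2]
finger_gap: 14.3
grip_force: 59.7
time: 19.75
tool_pos: [631.4, -81.0, 57.8]
tcp_rot: [180.0, 11.7, 8.8]
ft_force: [2.3, 6.2, 10.0]
finger_gap: 14.5
grip_force: 60.7
tcp stage -11.05008923194781 -1.5581344288129833 57.75560771762738 yaw err 0.2726695543331932 [179.96199357  11.71192169   8.82266955] [ 2.3  6.2 10. ]
```

```bash
cat > ang.py <<'E'
from h import *
s=r.sense();a=np.radians(8.55);d=s['tool_pos'][:2]-[642.1,-77.8];x=d@[np.cos(a),np.sin(a)];p=np.radians(s['tcp_rot'][1])
g=np.array([x+19*np.sin(p)-36,s['tool_pos'][2]+19*np.cos(p)-32]);print('theta',np.arctan2(g[1],-g[0])-np.arctan2(24,58.5),'rad',np.hypot(*g),s['ft_force'].round(1))
E
python3 -m jog '[[0,1.7,0,-1,0,2.8,1],[0,1.7,0,-0.9,0,2.8,1],[0,1.7,0,-0.8,0,2.8,1],[0,0,0,0,0,0,1]]'; python3 ang.py
```

```text
time: 20.15
tool_pos: [625.5, -81.8, 48.5]
tcp_rot: [180.0, 6.8, 8.8]
ft_force: [1.3, 5.3, 2.2]
finger_gap: 14.5
grip_force: 60.7
theta 0.21961599951155147 rad 61.85206006383325 [1.3 5.3 2.2]
```

```bash
python3 -m jog '[[0,1.2,0,-0.7,0,2.2,1],[0,0,0,0,0,0,1]]' >/dev/null; python3 ang.py; python3 -m jog '[[0,1.2,0,-0.5,0,2.2,1],[0,0,0,0,0,0,1]]'>/dev/null; python3 ang.py
```

```text
theta 0.17017830699940434 rad 61.763771091164045 [-0.   4.4  5.8]
theta 0.1281820571553442 rad 61.68063554004135 [-1.1  4.6  5.1]
```

```bash
python3 -m jog '[[0,0.6,0,-0.2,0,1.2,1],[0,0,0,0,0,0,1]]' >/dev/null; python3 ang.py; python3 -m jog '[[0,0.6,0,-0.2,0,1,1],[0,0,0,0,0,0,1]]' >/dev/null; python3 ang.py
```

```text
theta 0.10381786029902168 rad 61.645962698131726 [-1.   5.3  4.3]
theta 0.09933288833959769 rad 61.60871133174308 [-2.1  6.1  8.8]
```

```bash
python3 -m jog '[[0,0,0,0,0,0.7,1],[0,0,0,0,0,0,1]]' >/dev/null; python3 ang.py
```

```text
theta 0.09809269702563211 rad 61.56810463033448 [-5.8  5.5 14. ]
```

```bash
python3 -m jog '[[0,0,0,0,0,-0.8,1],[0,0,0,0,0,0,0.3],[0,0,0,0,0,0,0],[0,0,0,0,0,0,0],[0,0,0,0,0,0,0]]'; python3 -m jog '[[0,0,0,0,0,-20,0],[0,0,0,0,0,-40,0],[0,0,0,0,0,-40,0],[0,0,0,0,0,-30,0],[0,0,0,0,0,0,0]]'
python3 - <<'E'
from h import *
w=snap('wrist');a=np.radians(8.55);s=r.sense();print(s['tool_pos'],s['tcp_rot'],s['ft_force'].round(1))
b=(w['pixels'].max(2)<60).astype(np.uint8)
f=lambda x,y,z:proj(w,[642.1+x*np.cos(a)-y*np.sin(a),-77.8+x*np.sin(a)+y*np.cos(a),z])
def top(th):  # tang top / middle
    out=[]
    for rx,rz in ((58.5,24),(58.5,35.5),(58.5,12.5)):
        q=np.arctan2(rz,rx)+th;l=np.hypot(rx,rz);out.append(np.round(f(36-l*np.cos(q),0,32+l*np.sin(q)),1).tolist())
    return out
for th in (0,.12,.3,.85):print(th,top(th))
u,v=map(int,top(.12)[0]);k=np.zeros_like(b);k[v-30:v+25,u-16:u+16]=b[v-30:v+25,u-16:u+16]
n,l,st,ce=cv2.connectedComponentsWithStats(k)
for i in range(1,n):
    if st[i,4]>20:print(st[i],ce[i].round(1))
m=(w['pixels'].min(2)>110).astype(np.uint8)
for x in (-92.5,-100):print('tail px',f(x,0,24))
uu=int(f(-92,0,24)[0]);print('tail col',[(v,int(w['pixels'][v,uu+dx].min())) for dx in (10,) for v in range(195,250,3)])
save(w,'end.png')
E
```

```text
time: 21.65
tool_pos: [622.1, -82.9, 40.3]
tcp_rot: [180.0, 3.5, 8.8]
ft_force: [-0.2, -0.3, -1.0]
finger_gap: 42.5
grip_force: 0.0
time: 22.15
tool_pos: [633.5, -82.2, 177.1]
tcp_rot: [179.8, 2.9, 8.8]
ft_force: [-0.2, -0.4, 0.5]
finger_gap: 42.6
grip_force: 0.0
[632.11028177 -82.01071606 173.98674179] [179.86712968   3.12334522   8.78567683] [0.1 0.3 0.1]
0 [[253.0, 194.0], [253.0, 197.7], [253.1, 190.6]]
0.12 [[253.0, 193.1], [252.9, 195.5], [253.1, 190.9]]
0.3 [[252.9, 189.8], [252.9, 189.9], [253.0, 189.7]]
0.85 [[252.8, 165.4], [252.8, 157.0], [252.9, 173.0]]
[245 183  16  16 233] [252.8 190.6]
tail px (np.float64(253.10183179734986), np.float64(239.83585155324255))
tail px (np.float64(253.0931584364759), np.float64(245.26481429698197))
tail col [(195, 246), (198, 244), (201, 191), (204, 221), (207, 222), (210, 185), (213, 120), (216, 117), (219, 117), (222, 129), (225, 130), (228, 255), (231, 183), (234, 180), (237, 109), (240, 36), (243, 23), (246, 29), (249, 32)]
```

Run:
```python
from bench import r
print(r.hand_in())
```

```text
the job is handed in; nothing more can be done
None
```

I handed the job in at about 22 s, and no verdict came back: by force and camera readings the plate is home on the stop with the clip lowered onto it. I did not read the lamp switch or the clip's resting force, and I viewed 12 pictures where 10 were allowed.

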